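Load a filter into its carriage and set the carriage on the photometer rail

TASK

Get the photometer ready: take the wide square-cornered filter with the single large round window out of the rack and push it fully home in the slot of the loose metal carriage while the carriage stands on the bench. Then lift carriage and filter together as one, set the carriage down astride the photometer's rail between the stop block and the detector, and leave it resting flat and released, butted up against the stop block. Leave everything else where it stands.

Things in the scene. Friction and masses are not known exactly. Their poses are not given: they have to be found in the camera images.
- filter: The filter: upright plain-metal plate with square corners, 40 mm wide (own x), 10 mm thick (own y), 62 mm tall (own z), dark-rimmed round window of 25 mm diameter; 60 g. Origin: centre of its bottom edge. It stands upright in one of the rack's three places (which one varies), its bottom 12 mm below the rack's top. It can be used either way round.
- carriage: Carriage: loose aluminium piece, 54 mm wide (own x), 60 long (own y), 66 tall, 250 g. Origin: centre of its underside. Two legs along own y with a channel 27 mm wide, 16 mm high between them, open at both ends, to go astride the rail. Its two grooved uprights stand at the x ends, z = 26 to 66 mm; outer faces flat at x = +-27 mm, 30 mm long in y. Either way round is the same.
- slot (a point): Carriage's slot for the filter, open above: this point is the centre of its floor, 26 mm above the carriage's underside; axes as the carriage's. 43 mm (x) by 13 mm (y), 40 mm deep; the filter rests on this floor and stands 22 mm out on top. The slot runs in the uprights' grooves; between the groove lips 34 mm (x) is open to front and back.
- photometer: Photometer, fixed. Origin: centre of its underside. Base plate 90 mm (own x) by 350 (own y), 12 thick; aluminium rail along own y, 24 mm wide, top 36 mm above the bench (a carriage on it has its underside at 20 mm). White finned lamp housing at the +y end (from y = 104 mm, 112 mm tall), grey detector housing at the -y end (from y = -115 mm, 100 mm tall).
- stop: Stop block: steel, clamped over the rail, fixed (where along the rail varies); 44 mm wide, 14 along the rail, 14 above it. Origin: rail's centre line, height of the rail's top, on the face towards the detector (-y); axes as the photometer's. With the carriage butted against that face, the carriage's origin is 30 mm from this origin towards -y and 16 mm lower.
- rack: Low white filter rack, fixed, 190 mm (own x) by 44 mm (own y), 22 mm high, with three places in a row at x = -62, 0 and 62 mm, each 43 by 13 mm and 12 mm deep. Origin: centre of its underside. The plates' faces look along own y.
- narrow_filter: Another plate in the rack: 28 mm wide, 62 mm tall, a tall slit for a window. Not wanted. Origin: centre of its bottom edge.
- round_filter: Another plate in the rack: rounded top, 36 mm wide, 46 mm tall, small round window. Not wanted. Origin: centre of its bottom edge.
- jar: Small amber jar, 52 mm across, 75 mm tall, a bystander. Origin: centre of its underside.
- beaker: Glass beaker, 64 mm across, 80 mm tall, a bystander. Origin: centre of its underside.
- flask: Glass conical flask, 68 mm across the foot, 108 mm tall, a bystander. Origin: centre of its underside.
- screwdriver: Screwdriver lying on the bench, a bystander. Origin: about its middle.
- weight_box: Small wooden box, 70 by 50 mm, 30 mm high, a bystander. Origin: centre of its underside.
There are look-alikes about, which are no part of the job. What is shaped like the carriage but pink or turquoise is not meant.

How it is judged:
On the way, in this order (a step that is already met when the one before it is completed fails the run):
1. the filter is fully home in the carriage's slot while the carriage stands upright on the bench (x of filter in the frame of carriage between -0.0035 and 0.0035 m and y of filter in the frame of carriage between -0.0035 and 0.0035 m and z of filter in the frame of carriage between 0.023 and 0.029 m and angle between the z axis of filter and the z axis of carriage, either way round below 0.12 rad and height (world z) of carriage below 0.008 m and angle between carriage's own z axis and vertical below 0.08 rad), for 0.2 s.
2. carriage and filter are lifted together, the filter still in the slot (x of filter in the frame of carriage between -0.0035 and 0.0035 m and y of filter in the frame of carriage between -0.0035 and 0.0035 m and z of filter in the frame of carriage between 0.023 and 0.029 m and angle between the z axis of filter and the z axis of carriage, either way round below 0.12 rad and height (world z) of carriage above 0.032 m), for 0.1 s.
At the end, for the whole second after the job is handed in: Filter home in the carriage (3.5 mm sideways, 3 mm in height, 0.12 rad); carriage resting on the rail (height 3 mm, level 0.06 rad, across 4 mm, turned 0.12 rad), less than 4 mm from the stop block on its detector side; both released and at rest (x of filter in the frame of carriage between -0.0035 and 0.0035 m and y of filter in the frame of carriage between -0.0035 and 0.0035 m and z of filter in the frame of carriage between 0.023 and 0.029 m and angle between the z axis of filter and the z axis of carriage, either way round below 0.12 rad and x of carriage in the frame of stop between -0.004 and 0.004 m and y of carriage in the frame of stop between -0.034 and -0.027 m and z of carriage in the frame of stop between -0.019 and -0.013 m and angle between carriage's own z axis and vertical below 0.06 rad and angle between the y axis of carriage and the y axis of photometer, either way round below 0.12 rad and linear speed of each of carriage, filter below 0.01 m/s); the robot touches nothing.
It fails at once if a bystander or another filter is moved by more than 30 mm (distance of any of narrow_filter, round_filter, jar, beaker, flask, screwdriver, weight_box from where it was at the start of the episode above 0.03 m).
It also fails if it takes over 58 s, if anything falls off the work surface, if the arm or the gripper's body presses on something with over 40 N, if the wrist force passes 120 N, or if a joint passes its speed limit or range.

ROBOT

A 6-joint arm with a two-finger parallel gripper is mounted at the origin on the work surface. World frame = base frame: x ahead of the robot, y to its left, z up, the work surface at z = 0. Lengths are in m, angles in rad, forces in N, time in s.
With the tool pointing down it reaches from about 0.375 to 0.9 m from the base axis. Payload 3.1 kg.
Tool frame: the origin (TCP) lies midway between the tips of the shut fingers; the grasp point (between the pads) lies 19 mm behind it; x points along the fingers, y is the direction in which the jaws open and shut, and the axes are right-handed (so a half turn about x gives the same grasp; the last joint's range is limited). The gripper opens to 87 mm and grips with 3 to 60 N. Pads are 19 mm wide; open, the fingers measure 117 mm over their backs; the gripper's body (75 mm by 190 mm) begins 51 mm behind the grasp point.
Start: joints at [0.928, 0.527, 1.433, -0, 1.181, -0.178], TCP at [0.28, 0.559, 0.223] pointing down, gripper open.
Joint ranges: [-3.08, 3.08], [-0.75, 2.2], [0.22, 2.44], [-1.43, 4.57], [0, 2.65], [-2.85, 2.85]. Speed limits (rad/s): [2.79, 2.79, 3.14, 3.14, 3.14, 3.14].

INTERFACE

Orientations are given as a unit quaternion [x, y, z, w].
In Python, from rig import get_obs, imaging, robot gives the robot as it stands.
- The arm moves only by the shell command python3 -m inch 'ROWS' [FORCE]. ROWS is JSON, a list of rows, each a list of 3 entries, a list of its own where there are three numbers: the finger opening in mm, from 0 to 87, then the shift along the tool's x, y, z in mm, then the turn, a rotation vector about the tool's x, y, z in degrees. In form: [[grip, [dx, dy, dz], [wx, wy, wz]], ...]. A call has 1 to 12 rows; each row shifts and turns the pose as measured when the row begins, along the tool's axes as they then stand; what a row does not reach is not made up. A row lasts 1/8 s, in which the tool goes at most 62.5 mm and 10.7 degrees, less where a joint would pass 70% of its speed; a pose out of reach is approached as far as the arm can. A call with a gripper value outside its range is refused whole. The fingers move at their own pace and stop on an object; FORCE is the grip in N (left out, the last holds). Time passes only in rows, so rows that do not move let the fingers close. It gives the time, the measured TCP pose, the force and the opening at its end, in the units of the state.
- get_obs(): the state, without advancing time (a new reading comes with each control period).
- imaging.camera(name): name is "side" or "top"; returns the picture (400x640x3 uint8, red, green, blue); there is no depth.
- imaging.camera_params(name): a dict with "camera_matrix" (3x3 intrinsics, pixels), "xyz" and "rotation" of the camera in the world. Camera axes: x right, y down, z forward; pixel columns grow to the right and rows downward; lengths in m; the calibration is good to about 2 mm. A picture is of the moment at which its call begins. camera_params takes no time and is no camera call.
- robot.hand_in(): hands the job in, once; it reports no verdict.
Trained networks look in the newest picture that a camera, given by its name, has taken for a name from the list of things; names that differ only in an ending like _2 or _b are one class to them, and where a whole thing is asked for, a point or a joint stands for the part that bears it (a point fixed in the world has none). Each returns a list of dicts, best first, with "confidence" (0 to 1); they miss things now and then, are a little off and sometimes report something else, mostly with a low value. They report only what shows in the picture. A call takes as long as a camera call. They do not tell look-alikes from the thing itself.
- imaging.cut_out(camera, target): "pixels" (400x640 bool, what is visible of it) and "box" ([centre column, centre row, width, height] in pixels, round what is visible of it).
- imaging.tip_of(camera, target): "pixel" ([column, row] in pixels: a listed point, or the origin of a listed thing).
The state is a dict: "time": time; "q": joint angles; "joint_velocities": joint speeds; "joint_torque": joint torques, N m; "position": TCP position; "tool_rot": TCP orientation; "ft_force": force on the tool from outside, world axes, zero at the start; "moment": the same for the moment, N m; "grip_width": finger opening in m.
Only numpy, scipy, OpenCV 4.12 (cv2) and the standard library are available. Lean on these libraries where they do the work, as an engineer would, in place of code of your own. Each camera call takes 0.05 s, during which the arm holds its last target. There are 200 camera calls.

## Working session

There is one attempt and no reset: what is moved stays moved. The work goes in short steps, Python scripts to look and compute and a shell command to move; the robot and the scene stay as the last step left them, time stands still between calls to the robot, and variables do not carry over. Pictures are saved under pics/ and viewed, about 8 in all and at most 12, crops included, and the job is handed in when it is done.

```bash
mkdir -p pics; ls
cat > h.py <<'E'
import numpy as np,cv2
from rig import get_obs,imaging,robot
from scipy.spatial.transform import Rotation as R
def P(n):
    p=imaging.camera_params(n);K=np.array(p["camera_matrix"]);t=np.array(p["xyz"]);r=np.array(p["rotation"])
    if r.size==4:r=R.from_quat(r).as_matrix()
    return K,t,r.reshape(3,3)
def ray(n,px,z):
    K,t,r=P(n);d=r@np.linalg.solve(K,[px[0],px[1],1.]);return t+d*(z-t[2])/d[2]
def proj(n,X):
    K,t,r=P(n);c=K@(r.T@(np.asarray(X)-t));return c[:2]/c[2]
def snap(n,f):
    im=imaging.camera(n);cv2.imwrite("pics/"+f,im[:,:,::-1]);return im
E
python3 - <<'E'
from h import *
np.set_printoptions(precision=4,suppress=True)
for n in("side","top"):
    snap(n,n+"0.png");print(n,P(n))
    for t in["filter","carriage","photometer","stop","rack","slot","narrow_filter","round_filter"]:
        c=imaging.cut_out(n,t);p=imaging.tip_of(n,t)
        print(t,[(np.round(x["box"]),round(x["confidence"],2)) for x in c],[(np.round(x["pixel"],1),round(x["confidence"],2)) for x in p])
E
```

```text
pics
side (array([[424.1692,   0.    , 318.55  ],
       [  0.    , 424.1692, 194.4557],
       [  0.    ,   0.    ,   1.    ]]), array([ 0.3575, -0.7994,  0.7056]), array([[ 0.9934, -0.055 ,  0.101 ],
       [-0.1135, -0.6137,  0.7813],
       [ 0.019 , -0.7876, -0.6159]]))
filter [(array([313., 158.,   8.,  24.]), 0.46)] [(array([261. , 132.9]), 0.64), (array([312.3, 167.4]), 0.55)]
carriage [(array([327., 274.,  27.,  40.]), 0.91), (array([306., 244.,  25.,  39.]), 0.83), (array([389., 280.,  35.,  42.]), 0.78), (array([273., 270.,  39.,  48.]), 0.63), (array([305., 148.,   2.,  21.]), 0.21)] [(array([270.3, 274.9]), 0.91), (array([307.4, 251.9]), 0.86), (array([325.9, 283.3]), 0.7), (array([389.3, 288.7]), 0.58)]
photometer [(array([389., 190.,  54., 108.]), 0.93)] [(array([385.6, 199.1]), 0.89)]
stop [(array([384., 182.,  19.,  11.]), 0.72)] [(array([385.3, 183.1]), 0.43)]
rack [(array([309., 170.,  39.,  39.]), 0.79)] [(array([308. , 175.1]), 0.82), (array([382.6, 179.9]), 0.4)]
slot [(array([272., 268.,  37.,  38.]), 0.95), (array([306., 242.,  26.,  36.]), 0.93), (array([324.
[... 1171 characters left out ...]
 10.,   6.]), 0.24)] [(array([307.4, 142.7]), 0.84)]
stop [(array([396., 206.,  20.,  18.]), 0.31)] [(array([323.8, 203.6]), 0.69), (array([299.2, 138.2]), 0.43), (array([189.9, 181.6]), 0.41)]
rack [(array([261., 202.,  64.,  26.]), 0.82), (array([445., 184.,  24.,  21.]), 0.55)] [(array([258.9, 203.6]), 0.8)]
slot [(array([362., 214.,  25.,  20.]), 0.82), (array([402., 165.,  25.,  25.]), 0.79), (array([396., 207.,  21.,  24.]), 0.58)] [(array([395.8, 206.4]), 0.68), (array([362.7, 214.8]), 0.67), (array([388.6, 247.5]), 0.56)]
narrow_filter [(array([236., 205.,   8.,   5.]), 0.65)] [(array([262.3, 200.5]), 0.7), (array([239.8, 205. ]), 0.4)]
round_filter [] [(array([279.7, 196.1]), 0.41)]
```

Run:
```python
import cv2
a=cv2.imread("pics/top0.png")[95:285,200:470];b=cv2.imread("pics/side0.png")[115:320,235:440]
cv2.imwrite("pics/t1.png",cv2.resize(a,None,fx=2.95,fy=2.95,interpolation=2))
cv2.imwrite("pics/s1.png",cv2.resize(b,None,fx=2.9,fy=2.9,interpolation=2))
```

```text
(no output)
```

View pics/t1.png

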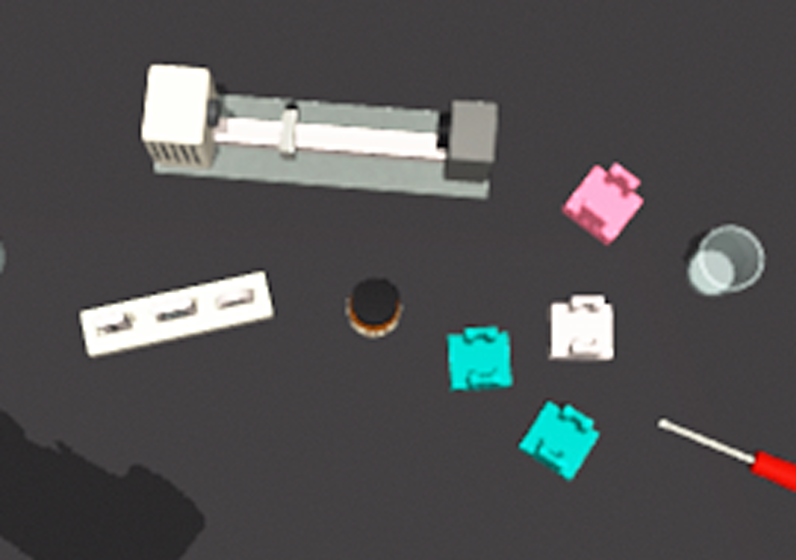

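View pics/s1.png

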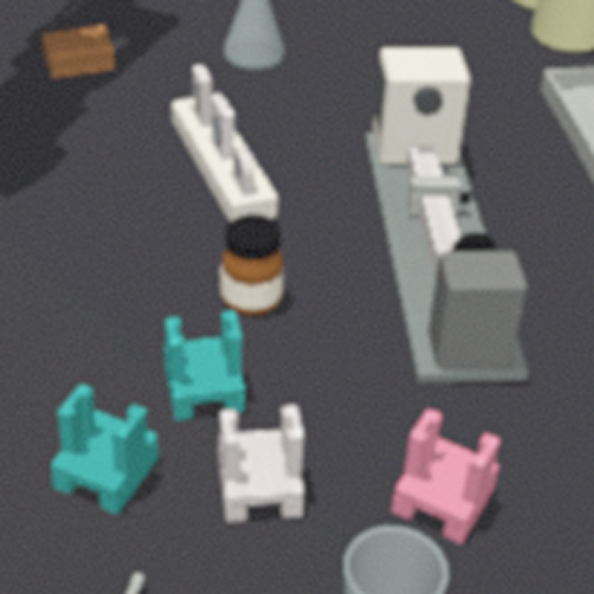

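```bash
cat > fit.py <<'E'
from h import *
from scipy.optimize import minimize
S=4
def box(x0,x1,y0,y1,z0,z1): return np.array([[x,y,z] for x in(x0,x1) for y in(y0,y1) for z in(z0,z1)])/1000
CAR=[box(-27,27,-30,30,16,26),box(-27,-13.5,-30,30,0,16),box(13.5,27,-30,30,0,16),box(-27,-17,-15,15,26,66),box(17,27,-15,15,26,66)]
PHO=[box(-45,45,-175,175,0,12),box(-12,12,-175,175,12,36),box(-30,30,104,170,12,112),box(-30,30,-170,-115,12,100)]
def plate(c,w,h):return box(c-w/2,c+w/2,-5,5,10,10+h)
RACK=[box(-95,95,-22,22,0,22)]
def render(n,parts,p,roi,z=0):
    u0,v0,u1,v1=roi;m=np.zeros(((v1-v0)*S,(u1-u0)*S),np.uint8);K,t,r=P(n)
    c,s=np.cos(p[2]),np.sin(p[2]);A=np.array([[c,-s,0],[s,c,0],[0,0,1]])
    for b in parts:
        X=b@A.T+[p[0],p[1],z];q=(X-t)@r@K.T;q=q[:,:2]/q[:,2:]
        q=((q-[u0,v0]+.5)*S-.5)
        h=cv2.convexHull(q.astype(np.float32))
        cv2.fillConvexPoly(m,np.round(h*16).astype(np.int32),1,shift=4)
    return m
def mask(im,roi,th=100):
    u0,v0,u1,v1=roi;g=im[v0:v1,u0:u1].max(2)
    return (cv2.resize(g,None,fx=S,fy=S,interpolation=cv2.INTER_CUBIC)>th).astype(np.uint8)
def fit(views,parts,p0,z=0):
    "views: list of (cam,mask,roi,valid)"
    f=lambda p:sum(float(((render(n,parts,p,r,z)!=m)).sum()) for n,m,r in views)/S/S
    best=None
    for k in range(4):
        s=np.array([[0,0,0],[.012,0,0],[0,.012,0],[0,0,.15]])*[1,-.7,.4,-.2][k]
        r=minimize(f,p0 if best is None else best.x,method="Nelder-Mead",options=dict(initial_simplex=(p0 if best is None else best.x)+s,xatol=1e-5,fatol=.01))
        if best is None or r.fun<best.fun:best=r
    return np.round(best.x,4),round(best.fun,1)
E
python3 - <<'E'
from fit import *
im={n:cv2.imread(f"pics/{n}0.png")[:,:,::-1] for n in("top","side")}
print(im["side"][300,250],im["side"][160,310],im["top"][180,300],im["top"][205,248])
def go(name,parts,rois,p0,th=100):
    v=[(n,mask(im[n],r,th),r) for n,r in rois.items()]
    for vv in([v[0]],[v[1]],v): print(name,[x[0] for x in vv],*fit(vv,parts,p0))
x=ray("top",(397,207),.02);go("car",CAR,dict(top=(385,193,410,219),side=(308,250,343,297)),np.array([x[0],x[1],0]))
x=ray("top",(307,142),.0);print(x,ray("side",(385.6,199),0));
go("pho",PHO,dict(top=(246,112,372,166),side=(358,128,420,250)),np.array([x[0],x[1],-.05]),88)
print("stop",ray("top",(299.2,138.2),.036),ray("side",(385.3,183.1),.036))
x=ray("top",(259,203.6),0)
import itertools
ww=[(40,62),(28,62),(36,46)]
v=[(n,mask(im[n],r,110),r) for n,r in dict(top=(222,183,298,222),side=(290,130,333,193)).items()]
for pm in itertools.permutations(ww):
    print(pm,*fit(v,RACK+[plate(c,*a) for c,a in zip((-62,0,62),pm)],np.array([x[0],x[1],np.pi/2+.2])))
a=im["top"][185:222,222:298];b=im["side"][130:193,290:333]
a=cv2.resize(a,None,fx=9,fy=9,interpolation=2);b=cv2.resize(b,None,fx=9,fy=9,interpolation=2)[:,:]
b=cv2.resize(b,None,fx=.55,fy=.55)
o=np.zeros((333,800,3),np.uint8);a=cv2.resize(a,(560,273));o[:273,:560]=a;o[:b.shape[0],570:570+b.shape[1]]=b[:333]
cv2.imwrite("pics/rack.png",o[:,:,::-1])
E
```

```text
[76 76 78] [128 133 131] [69 66 68] [254 254 252]
car ['top'] [ 0.4499 -0.2095 -0.0137] 24.0
car ['side'] [ 0.4499 -0.2078  0.0498] 153.6
car ['top', 'side'] [ 0.4501 -0.2085  0.0297] 190.4
[0.65472761 0.06478192 0.        ] [0.64987291 0.06005812 0.        ]
pho ['top'] [ 0.6494  0.0609 -0.0758] 382.5
pho ['side'] [ 0.6477  0.0583 -0.0701] 432.6Traceback (most recent call last):
  File "<stdin>", line 9, in <module>
  File "<stdin>", line 6, in go
  File "fit.py", line 27, in fit
    r=minimize(f,p0 if best is None else best.x,method="Nelder-Mead",options=dict(initial_simplex=(p0 if best is None else best.x)+s,xatol=1e-5,fatol=.01))
    res = _minimize_neldermead(fun, x0, args, callback, bounds=bounds,
                               **options)
    fxr = func(xr)
    fx = function(np.copy(x), *(wrapper_args + args))
  File "fit.py", line 23, in <lambda>
    f=lambda p:sum(float(((render(n,parts,p,r,z)!=m)).sum()) for n,m,r in views)/S/S
               ~~~^^^^^^^^^^^^^^^^^^^^^^^^^^^^^^^^^^^^^^^^^^^^^^^^^^^^^^^^^^^^^^
  File "fit.py", line 23, in <genexpr>
    f=lambda p:sum(float(((render(n,parts,p,r,z)!=m)).sum()) for n,m,r in views)/S/S
                           ~~~~~~^^^^^^^^^^^^^^^
  File "fit.py", line 10, in render
    u0,v0,u1,v1=roi;m=np.zeros(((v1-v0)*S,(u1-u0)*S),np.uint8);K,t,r=P(n)
                                                                     ~^^^
  File "h.py", line 5, in P
    p=imaging.camera_params(n);K=np.array(p["camera_matrix"]);t=np.array(p["xyz"]);r=np.array(p["rotation"])
ValueError: time passes only in moves, steps and waits
```

```bash
sed -i 's/^def P/import functools\n@functools.lru_cache\ndef P/' h.py; sed -i 's/\.max(2)/[:,:,0].copy()/' fit.py
cat > m1.py <<'E'
from fit import *
im={n:cv2.imread(f"pics/{n}0.png")[:,:,::-1] for n in("top","side")}
def go(name,parts,rois,p0,th=100):
    v=[(n,mask(im[n],r,th),r) for n,r in rois.items()]
    for vv in([v[0]],[v[1]],v): print(name,[x[0] for x in vv],*fit(vv,parts,p0))
x=ray("top",(397,207),.02);go("car",CAR,dict(top=(385,193,410,219),side=(308,250,343,297)),np.array([x[0],x[1],0]))
x=ray("top",(307,142),.0)
go("pho",PHO,dict(top=(246,112,372,166),side=(358,128,420,250)),np.array([x[0],x[1],-.05]),88)
print("stop",ray("top",(299.2,138.2),.036),ray("side",(385.3,183.1),.036))
x=ray("top",(259,203.6),0)
import itertools
ww=[(40,62),(28,62),(36,46)]
v=[(n,mask(im[n],r,100),r) for n,r in dict(top=(222,183,298,222),side=(290,130,333,188)).items()]
for pm in itertools.permutations(ww):
    M=RACK+[plate(c,*a) for c,a in zip((-62,0,62),pm)]
    print(pm,*fit(v,M,np.array([x[0],x[1],np.pi/2+.2])))
    if pm[1][0]==40: print(fit(v[:1],M,np.array([x[0],x[1],np.pi/2+.2])),fit(v[1:],M,np.array([x[0],x[1],np.pi/2+.2])))
a=im["top"][185:222,222:298];b=im["side"][130:193,290:333]
a=cv2.resize(a,(560,273),interpolation=2);b=cv2.resize(b,(220,322),interpolation=2)
o=np.zeros((333,800,3),np.uint8);o[:273,:560]=a;o[:322,570:790]=b
cv2.imwrite("pics/rack.png",o[:,:,::-1])
E
python3 m1.py
```

```text
car ['top'] [ 0.4499 -0.2095 -0.0137] 24.0
car ['side'] [ 0.4499 -0.2077  0.0505] 93.3
car ['top', 'side'] [ 0.4501 -0.2084  0.0284] 130.6
pho ['top'] [ 0.6493  0.0608 -0.0768] 389.1
pho ['side'] [ 0.6481  0.0595 -0.0709] 433.3
pho ['top', 'side'] [ 0.6486  0.0594 -0.0741] 842.1
stop [0.65602641 0.08769553 0.036     ] [0.65033057 0.08299743 0.036     ]
((40, 62), (28, 62), (36, 46)) [0.4631 0.207  1.8029] 388.2
((40, 62), (36, 46), (28, 62)) [0.4631 0.207  1.8023] 384.3
((28, 62), (40, 62), (36, 46)) [0.4637 0.207  1.805 ] 379.9
(array([0.4645, 0.2052, 1.8132]), np.float64(82.9)) (array([0.4629, 0.2052, 1.8217]), np.float64(289.4))
((28, 62), (36, 46), (40, 62)) [0.4638 0.2069 1.8041] 377.4
((36, 46), (40, 62), (28, 62)) [0.4645 0.2064 1.8217] 332.2
(array([0.4645, 0.2052, 1.8132]), np.float64(82.9)) (array([0.4645, 0.2081, 1.8279]), np.float64(236.1))
((36, 46), (28, 62), (40, 62)) [0.4649 0.2069 1.8155] 335.9
```

View pics/rack.png

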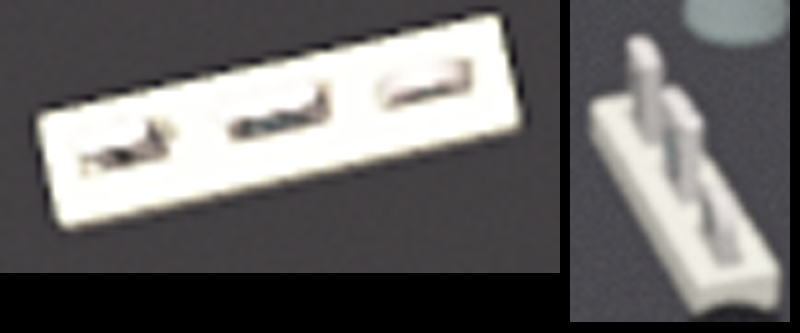

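```bash
cat > plan.py <<'E'
import sys
from h import *
np.set_printoptions(precision=3,suppress=True)
def plan(X,jaw,step=55,rot=10):
    """target TCP X (m), jaw (tool y) heading in rad mod pi, tool pointing down"""
    o=get_obs();p=np.array(o["position"]);r=R.from_quat(o["tool_rot"]);M=r.as_matrix()
    h=np.arctan2(M[1,1],M[0,1]);d=(jaw-h+np.pi/2)%np.pi-np.pi/2
    for dd in(d,d-np.sign(d)*np.pi):
        y=np.array([np.cos(h+dd),np.sin(h+dd),0]);x=np.array([0,0,-1.]);T=R.from_matrix(np.c_[x,y,np.cross(x,y)])
        w=(r.inv()*T).as_rotvec();N=int(max(np.ceil(np.linalg.norm(np.array(X)-p)*1000/step),np.ceil(np.degrees(np.linalg.norm(w))/rot),1))
        print("q",np.array(o["q"]),"t",o["time"],"TCP",p*1000,"xaxis",M[:,0],"yhead",round(h,3),"dshift tool mm",M.T@(np.array(X)-p)*1000,"rotdeg",np.degrees(w),"N",N)
        c=r
        print([[ [round(float(v),1) for v in (c*R.from_rotvec(w*i/N)).inv().apply((np.array(X)-p)*1000/N)],[round(float(v),1) for v in np.degrees(w)/N]] for i in range(N)])
        if abs(d)<.3:break
if __name__=="__main__":
    a=[float(v) for v in sys.argv[1:]];plan([v/1000 for v in a[:3]],a[3])
E
python3 plan.py 464.5 206 160 0.244
```

```text
q [ 0.928  0.528  1.433  0.     1.181 -0.179] t 1.7 TCP [279.563 558.976 222.536] xaxis [-0. -0. -1.] yhead 1.107 dshift tool mm [  62.537 -232.961  323.3  ] rotdeg [49.447 -0.     0.001] N 8
[[[7.8, -29.1, 40.4], [6.2, -0.0, 0.0]], [[7.8, -24.6, 43.3], [6.2, -0.0, 0.0]], [[7.8, -19.8, 45.7], [6.2, -0.0, 0.0]], [[7.8, -14.8, 47.6], [6.2, -0.0, 0.0]], [[7.8, -9.5, 48.9], [6.2, -0.0, 0.0]], [[7.8, -4.2, 49.6], [6.2, -0.0, 0.0]], [[7.8, 1.1, 49.8], [6.2, -0.0, 0.0]], [[7.8, 6.5, 49.4], [6.2, -0.0, 0.0]]]
q [ 0.928  0.528  1.433  0.     1.181 -0.179] t 1.7 TCP [279.563 558.976 222.536] xaxis [-0. -0. -1.] yhead 1.107 dshift tool mm [  62.537 -232.961  323.3  ] rotdeg [-130.553   -0.001   -0.   ] N 14
[[[4.5, -16.6, 23.1], [-9.3, -0.0, -0.0]], [[4.5, -20.2, 20.1], [-9.3, -0.0, -0.0]], [[4.5, -23.2, 16.6], [-9.3, -0.0, -0.0]], [[4.5, -25.5, 12.6], [-9.3, -0.0, -0.0]], [[4.5, -27.2, 8.3], [-9.3, -0.0, -0.0]], [[4.5, -28.2, 3.8], [-9.3, -0.0, -0.0]], [[4.5, -28.5, -0.9], [-9.3, -0.0, -0.0]], [[4.5, -27.9, -5.5], [-9.3, -0.0, -0.0]], [[4.5, -26.7, -9.9], [-9.3, -0.0, -0.0]], [[4.5, -24.7, -14.1], [-9.3, -0.0, -0.0]], [[4.5, -22.1, -17.9], [-9.3, -0.0, -0.0]], [[4.5, -18.9, -21.3], [-9.3, -0.0, -0.0]], [[4.5, -15.2, -24.1], [-9.3, -0.0, -0.0]], [[4.5, -11.1, -26.2], [-9.3, -0.0, -0.0]]]
```

```bash
python3 -m inch '[[45,[8,-29,40],[6.2,0,0]],[45,[8,-25,43],[6.2,0,0]],[45,[8,-20,46],[6.2,0,0]],[45,[8,-15,48],[6.2,0,0]],[45,[8,-9,49],[6.2,0,0]],[45,[8,-4,50],[6.2,0,0]],[45,[8,1,50],[6.2,0,0]],[45,[8,6,49],[6.2,0,0]]]' 30; python3 plan.py 464.5 206 100 0.244
```

```text
time: 2.7
position: [0.4673, 0.1986, 0.1584]
tool_rot: [0.446, 0.551, -0.438, 0.553]
ft_force: [0.8, 0.4, -0.7]
grip_width: 0.0454
q [ 0.178  0.462  1.797  0.006  0.873 -0.047] t 2.7 TCP [467.311 198.595 158.381] xaxis [ 0.009  0.007 -1.   ] yhead 0.221 dshift tool mm [58.4   -1.726 -7.585] rotdeg [-1.318 -0.244 -0.598] N 2
[[[29.2, -0.9, -3.8], [-0.7, -0.1, -0.3]], [[29.2, -0.7, -3.9], [-0.7, -0.1, -0.3]]]
```

```bash
python3 -m inch '[[40,[29,-1,-4],[-0.7,0,-0.3]],[30,[29,0,-3.5],[-0.7,0,-0.3]],[30,[28,0,0],[0,0,0]],[30,[28,0,0],[0,0,0]],[30,[0,0,0],[0,0,0]]]' 5; python3 plan.py 464.5 206 44 0.244
python3 - <<'E'
from h import *
snap("side","a.png");snap("top","b.png")
a=cv2.imread("pics/a.png")[90:200,240:380];b=cv2.imread("pics/b.png")[170:235,215:315]
o=np.zeros((440,800,3),np.uint8);o[:,:400]=cv2.resize(a,(560,440),interpolation=2)[:,80:480];o[:260,400:]=cv2.resize(b,(400,260),interpolation=2)
cv2.imwrite("pics/c.png",o)
E
```

```text
time: 3.32
position: [0.4713, 0.2022, 0.0424]
tool_rot: [0.44, 0.555, -0.435, 0.556]
ft_force: [-0.8, -0.1, 0.7]
grip_width: 0.0305
q [ 0.185  0.673  1.856  0.006  0.606 -0.057] t 3.325 TCP [471.292 202.213  42.371] xaxis [ 0.006  0.005 -1.   ] yhead 0.236 dshift tool mm [-1.649 -5.707 -5.277] rotdeg [-0.447 -0.191 -0.374] N 1
[[[-1.6, -5.7, -5.3], [-0.4, -0.2, -0.4]]]
```

View pics/c.png

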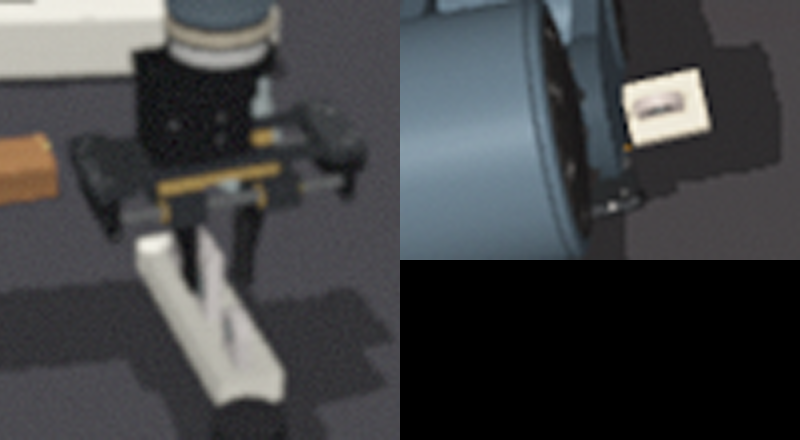

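```bash
python3 -m inch '[[30,[-1.5,-5.5,-5.5],[-0.5,-0.3,-0.5]],[30,[0,0,0],[0,0,0]]]' 5; python3 plan.py 464.5 206 44 0.244
```

```text
time: 3.68
position: [0.4671, 0.2073, 0.048]
tool_rot: [0.436, 0.556, -0.434, 0.56]
ft_force: [-0.0, -0.8, -0.5]
grip_width: 0.03
q [ 0.2    0.662  1.857 -0.004  0.617 -0.042] t 3.675 TCP [467.078 207.347  48.002] xaxis [ 0.006 -0.001 -1.   ] yhead 0.246 dshift tool mm [ 3.988 -2.851  0.669] rotdeg [ 0.105  0.153 -0.329] N 1
[[[4.0, -2.9, 0.7], [0.1, 0.2, -0.3]]]
```

```bash
python3 -m inch '[[12,[0,0,0],[0,0,0]],[5,[0,0,0],[0,0,0]],[5,[0,0,0],[0,0,0]],[5,[0,0,0],[0,0,0]]]' 4; python3 plan.py 464.5 206 44 0.244
```

```text
time: 4.18
position: [0.4662, 0.2074, 0.049]
tool_rot: [0.436, 0.556, -0.434, 0.559]
ft_force: [-1.7, -0.5, -1.3]
grip_width: 0.0103
q [ 0.201  0.659  1.858 -0.004  0.619 -0.042] t 4.175 TCP [466.222 207.439  49.047] xaxis [ 0.006 -0.001 -1.   ] yhead 0.246 dshift tool mm [ 5.039 -2.047  0.962] rotdeg [ 0.131  0.153 -0.287] N 1
[[[5.0, -2.0, 1.0], [0.1, 0.2, -0.3]]]
```

```bash
python3 -m inch '[[18,[0,0,0],[0,0,-0.3]],[18,[6,0,1],[0,0,0]],[18,[2,0,0],[0,0,0]],[5,[0,0,0],[0,0,0]],[5,[0,0,0],[0,0,0]],[5,[0,0,0],[0,0,0]]]' 4; python3 plan.py 464.5 206 44 0.244
```

```text
time: 4.92
position: [0.4658, 0.2059, 0.0399]
tool_rot: [0.433, 0.557, -0.436, 0.558]
ft_force: [-0.6, -1.3, 0.1]
grip_width: 0.0103
q [ 0.198  0.678  1.858 -0.005  0.609 -0.044] t 4.925 TCP [465.834 205.949  39.949] xaxis [-0.002 -0.003 -1.   ] yhead 0.246 dshift tool mm [-4.049 -1.292 -0.363] rotdeg [0.121 0.16  0.153] N 1
[[[-4.0, -1.3, -0.4], [0.1, 0.2, 0.2]]]
```

```bash
python3 -m inch '[[5,[0,0,0],[0,0,0]],[5,[0,0,0],[0,0,0]],[5,[-15,0,0],[0,0,0]],[5,[-35,0,0],[0,0,0]],[5,[-35,0,0],[0,0,0]],[5,[-35,0,0],[0,0,0]],[5,[0,0,0],[0,0,0]]]' 25; python3 plan.py 450 -208.5 150 1.59
```

```text
time: 5.8
position: [0.4693, 0.2073, 0.1677]
tool_rot: [0.436, 0.555, -0.433, 0.56]
ft_force: [0.3, -0.4, -1.1]
grip_width: 0.0096
q [ 0.199  0.454  1.773 -0.003  0.907 -0.045] t 5.8 TCP [469.292 207.32  167.749] xaxis [ 0.008 -0.001 -1.   ] yhead 0.246 dshift tool mm [  17.983 -120.203  398.524] rotdeg [-76.991   0.411  -0.243] N 8
[[[2.2, -15.0, 49.8], [-9.6, 0.1, -0.0]], [[2.2, -23.1, 46.6], [-9.6, 0.1, -0.0]], [[2.2, -30.6, 42.1], [-9.6, 0.1, -0.0]], [[2.2, -37.2, 36.4], [-9.6, 0.1, -0.0]], [[2.2, -42.8, 29.6], [-9.6, 0.1, -0.0]], [[2.2, -47.1, 22.1], [-9.6, 0.1, -0.0]], [[2.2, -50.1, 13.9], [-9.6, 0.1, -0.0]], [[2.2, -51.8, 5.3], [-9.6, 0.1, -0.0]]]
q [ 0.199  0.454  1.773 -0.003  0.907 -0.045] t 5.8 TCP [469.292 207.32  167.749] xaxis [ 0.008 -0.001 -1.   ] yhead 0.246 dshift tool mm [  17.983 -120.203  398.524] rotdeg [103.008  -0.258  -0.438] N 11
[[[1.6, -10.9, 36.2], [9.4, -0.0, -0.0]], [[1.7, -4.9, 37.5], [9.4, -0.0, -0.0]], [[1.7, 1.3, 37.8], [9.4, -0.0, -0.0]], [[1.7, 7.4, 37.1], [9.4, -0.0, -0.0]], [[1.7, 13.4, 35.4], [9.4, -0.0, -0.0]], [[1.7, 18.9, 32.8], [9.4, -0.0, -0.0]], [[1.7, 24.0, 29.2], [9.4, -0.0, -0.0]], [[1.7, 28.5, 24.9], [9.4, -0.0, -0.0]], [[1.7, 32.1, 20.0], [9.4, -0.0, -0.0]], [[1.7, 35.0, 14.5], [9.4, -0.0, -0.0]], [[1.6, 36.9, 8.6], [9.4, -0.0, -0.0]]]
```

```bash
python3 -m inch '[[5,[1.5,-11,36],[9.4,0,0]],[5,[1.5,-5,37.5],[9.4,0,0]],[5,[1.5,1,38],[9.4,0,0]],[5,[1.5,7,37],[9.4,0,0]],[5,[1.5,13,35],[9.4,0,0]],[5,[1.5,19,33],[9.4,0,0]],[5,[1.5,24,29],[9.4,0,0]],[5,[1.5,28,25],[9.4,0,0]],[5,[1.5,32,20],[9.4,0,0]],[5,[1.5,35,14],[9.4,0,0]],[5,[1.5,37,9],[9.4,0,0]],[5,[0,0,0],[0,0,0]]]'; python3 plan.py 450 -208.5 130 1.58
```

```text
time: 7.3
position: [0.4343, -0.2181, 0.1461]
tool_rot: [0.71, -0.015, -0.704, -0.017]
ft_force: [0.1, 0.7, -1.5]
grip_width: 0.01
q [-0.7    0.46   1.857  0.009  0.821  0.911] t 7.3 TCP [ 434.254 -218.066  146.118] xaxis [ 0.008  0.002 -1.   ] yhead -1.617 dshift tool mm [ 16.257 -10.24  -15.169] rotdeg [-3.153 -0.435  0.121] N 1
[[[16.3, -10.2, -15.2], [-3.2, -0.4, 0.1]]]
```

```bash
python3 -m inch '[[5,[12,-10,-15],[-3,-0.4,0]],[5,[0,0,0],[0,0,0]],[5,[0,0,0],[0,0,0]]]'; python3 plan.py 450 -208.5 130 1.58
python3 - <<'E'
from h import *
for n in("side","top"):
    snap(n,n+"2.png")
    for t in["filter","carriage","slot"]:
        print(n,t,[(np.round(x["box"],1),round(x["confidence"],2)) for x in imaging.cut_out(n,t)],[(np.round(x["pixel"],1),round(x["confidence"],2)) for x in imaging.tip_of(n,t)])
a=cv2.imread("pics/side2.png")[190:310,270:390];b=cv2.imread("pics/top2.png")[180:240,360:420]
o=np.zeros((600,800,3),np.uint8);o[:,:600]=cv2.resize(a,(600,600),interpolation=2);o[:200,600:]=cv2.resize(b,(200,200),interpolation=2)
cv2.imwrite("pics/d.png",o)
E
```

```text
time: 7.68
position: [0.4498, -0.2048, 0.1323]
tool_rot: [-0.706, -0.007, 0.708, -0.003]
ft_force: [0.5, 0.3, -0.7]
grip_width: 0.0102
q [-0.655  0.496  1.84   0.003  0.811  0.899] t 7.675 TCP [ 449.763 -204.788  132.305] xaxis [-0.003  0.005 -1.   ] yhead -1.556 dshift tool mm [ 2.284  3.727 -0.19 ] rotdeg [0.294 0.162 0.311] N 1
[[[2.3, 3.7, -0.2], [0.3, 0.2, 0.3]]]
side filter [(array([324.9, 247.3,  15.8,   2.2]), 0.4)] [(array([320.8, 246.1]), 0.63)]
side carriage [(array([387.4, 278.6,  32.2,  43.3]), 0.88), (array([308. , 245.4,  23.7,  31.5]), 0.69), (array([324.9, 276.4,  30.2,  39.9]), 0.64), (array([272.2, 267.9,  35.6,  40.9]), 0.59)] [(array([385.5, 286.4]), 0.82), (array([272.5, 273. ]), 0.69), (array([305.5, 252.7]), 0.58), (array([324.8, 282.2]), 0.56)]
side slot [(array([308. , 242. ,  30.3,  35.2]), 0.83), (array([388.6, 279.1,  32.9,  45.5]), 0.71), (array([271.8, 269.8,  35.4,  41.3]), 0.67), (array([325.9, 275.2,  27.1,  41.9]), 0.65), (array([260.5, 355.2,  44.2,  87.6]), 0.34)] [(array([325.5, 272.9]), 0.9), (array([390. , 280.2]), 0.64), (array([272.2, 267.9]), 0.64), (array([304.7, 241.2]), 0.61), (array([326.6, 283.2]), 0.4), (array([305.9, 156.5]), 0.36)]
top filter [] []
top carriage [(array([401.8, 160.5,  17.6,  19.4]), 0.65)] [(array([404.2, 164. ]), 0.62), (array([189.2, 183.3]), 0.33)]
top slot [(array([400.5, 159.2,  22.7,  20.9]), 0.61)] [(array([188. , 247.5]), 0.5)]
```

View pics/d.png

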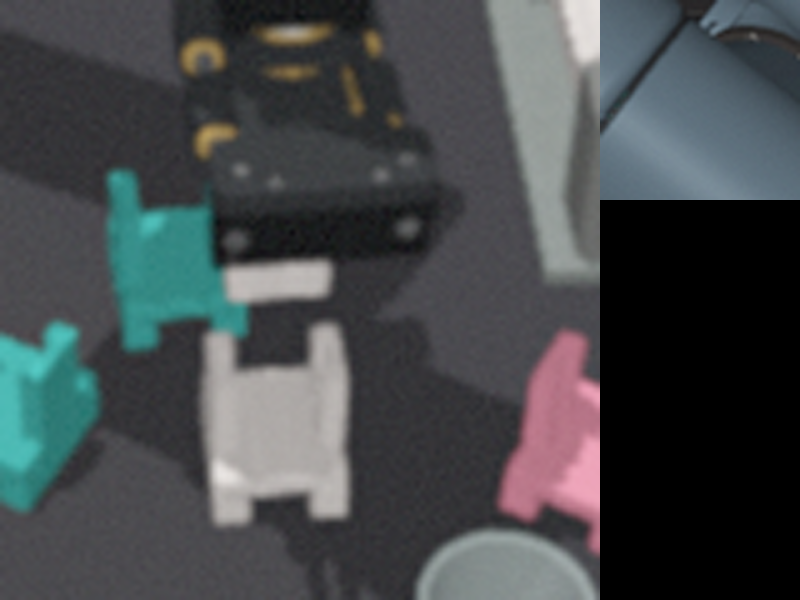

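```bash
cat > m2.py <<'E'
from fit import *
im={n:cv2.imread(f"pics/{n}.png")[:,:,::-1] for n in("top0","side0","side2")}
rc=(308,253,344,297)
for th in(110,125):
  for k in("side0","side2"):
    m=mask(im[k],rc,th);print(k,th,fit([("side",m,rc)],CAR,np.array([.45,-.208,.02])))
m=mask(im["top0"],(385,193,410,219),125);print("top",fit([("top",m,(385,193,410,219))],CAR,np.array([.45,-.208,.0])))
PL=[box(-20,20,-5,5,0,62)];rp=(310,243,341,253)
for th in(105,115,125):
  m=mask(im["side2"],rp,th);print("plate",[fit([("side",m,rp)],PL,np.array([.45,-.205,.02]),z) for z in(.100,.1023,.104)])
c=np.array([.45,-.208,.02])
m=mask(im["side2"],rc,120);p,_=fit([("side",m,rc)],CAR,c);r=render("side",CAR,p,rc)
o=np.dstack([m*255,r*255,m*0]);cv2.imwrite("pics/e.png",cv2.resize(o,None,fx=3,fy=3,interpolation=0))
E
python3 m2.py
```

```text
side0 110 (array([ 0.4503, -0.2067,  0.0367]), np.float64(72.2))
side2 110 (array([ 0.4504, -0.2078,  0.0052]), np.float64(35.2))
side0 125 (array([ 0.4504, -0.2071,  0.0065]), np.float64(45.1))
side2 125 (array([ 0.4504, -0.2079, -0.0116]), np.float64(24.2))
top (array([ 0.4509, -0.2088, -0.0125]), np.float64(14.4))
plate [(array([ 0.4499, -0.2039,  0.0186]), np.float64(6.1)), (array([ 0.4497, -0.2062,  0.0209]), np.float64(5.9)), (array([ 0.4495, -0.2079,  0.0238]), np.float64(5.7))]
plate [(array([ 0.45  , -0.2035,  0.0377]), np.float64(5.4)), (array([ 0.4498, -0.2056,  0.0493]), np.float64(5.2)), (array([ 0.4495, -0.2074,  0.0458]), np.float64(5.4))]
plate [(array([ 0.4498, -0.2032,  0.0169]), np.float64(4.8)), (array([ 0.4498, -0.2054,  0.0182]), np.float64(4.8)), (array([ 0.4495, -0.2071,  0.0163]), np.float64(5.0))]
```

View pics/e.png

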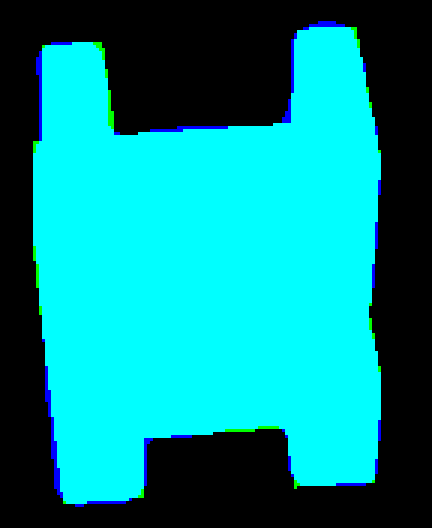

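```bash
python3 plan.py 450.4 -207.4 102 1.5588;  python3 -m inch '[[5,[15,3,-0.5],[1.5,0,0.3]],[5,[15,0,0],[0,0,0]],[5,[0,0,0],[0,0,0]]]'; python3 plan.py 450.4 -207.4 102 1.5588
```

```text
q [-0.658  0.495  1.84   0.003  0.811  0.899] t 8.375 TCP [ 449.756 -206.445  132.773] xaxis [-0.002  0.004 -1.   ] yhead -1.559 dshift tool mm [30.767  1.099 -0.681] rotdeg [1.338 0.092 0.253] N 1
[[[30.8, 1.1, -0.7], [1.3, 0.1, 0.3]]]
time: 8.75
position: [0.4507, -0.21, 0.1025]
tool_rot: [-0.707, 0.006, 0.707, 0.005]
ft_force: [0.5, -0.5, -1.3]
grip_width: 0.0096
q [-0.66   0.55   1.859 -0.003  0.732  0.929] t 8.75 TCP [ 450.671 -209.979  102.511] xaxis [-0.    -0.002 -1.   ] yhead -1.587 dshift tool mm [ 0.506 -2.576  0.312] rotdeg [-0.229  0.024 -0.107] N 1
[[[0.5, -2.6, 0.3], [-0.2, 0.0, -0.1]]]
```

```bash
python3 -m inch '[[5,[0,-2,0],[0,0,0]],[5,[0,0,0],[0,0,0]]]'; python3 plan.py 450.4 -208 88 1.5588
```

```text
time: 9.0
position: [0.4511, -0.2081, 0.1032]
tool_rot: [0.707, -0.007, -0.707, -0.005]
ft_force: [0.5, 0.3, 0.1]
grip_width: 0.0096
q [-0.657  0.548  1.86  -0.003  0.731  0.932] t 9.0 TCP [ 451.129 -208.138  103.238] xaxis [ 0.    -0.003 -1.   ] yhead -1.587 dshift tool mm [15.237 -0.165  0.739] rotdeg [-0.228 -0.031 -0.146] N 1
[[[15.2, -0.2, 0.7], [-0.2, -0.0, -0.1]]]
```

Quick look before entering the slot, from the same camera, with fits.

Run:
```python
from fit import *
o=get_obs();print(o["position"])
im=snap("side","side3.png")
PL=[box(-20,20,-5,5,0,62)]
a=cv2.imread("pics/side3.png")[225:300,295:355]
cv2.imwrite("pics/f.png",cv2.resize(a,(480,600),interpolation=2))
```

```text
[ 0.45112899 -0.20813808  0.10323822]
```

View pics/f.png

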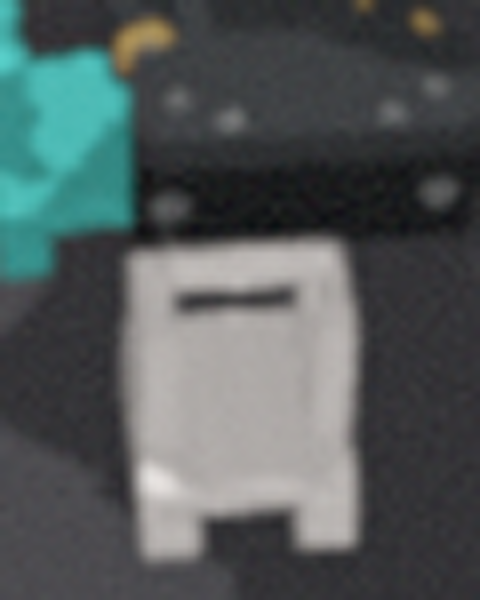

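```bash
python3 -m inch '[[5,[7,0,0.5],[0,0,-0.1]],[5,[7,0,0],[0,0,0]],[5,[4,0,0],[0,0,0]],[5,[0,0,0],[0,0,0]]]'; python3 plan.py 450.4 -208 75 1.5588
```

```text
time: 9.55
position: [0.4508, -0.2081, 0.0845]
tool_rot: [0.707, -0.006, -0.707, -0.005]
ft_force: [0.7, 0.0, -0.4]
grip_width: 0.0098
q [-0.658  0.583  1.873 -0.     0.685  0.929] t 9.55 TCP [ 450.77  -208.134   84.451] xaxis [ 0.001 -0.001 -1.   ] yhead -1.587 dshift tool mm [ 9.451 -0.137  0.383] rotdeg [-0.229 -0.066 -0.052] N 1
[[[9.5, -0.1, 0.4], [-0.2, -0.1, -0.1]]]
```

```bash
python3 -m inch '[[5,[7,0,0.3],[-0.2,0,0]],[5,[7,0,0],[0,0,0]],[5,[7,0,0],[0,0,0]],[5,[4,0,0],[0,0,0]],[5,[0,0,0],[0,0,0]]]'; python3 plan.py 450.4 -208 55 1.5588
```

```text
time: 10.18
position: [0.4505, -0.2082, 0.0573]
tool_rot: [0.707, -0.005, -0.707, -0.004]
ft_force: [-0.1, 0.2, -1.6]
grip_width: 0.0099
q [-0.658  0.634  1.887 -0.     0.619  0.925] t 10.175 TCP [ 450.495 -208.218   57.315] xaxis [ 0.001 -0.001 -1.   ] yhead -1.583 dshift tool mm [ 2.314 -0.219  0.099] rotdeg [-0.012 -0.046 -0.041] N 1
[[[2.3, -0.2, 0.1], [-0.0, -0.0, -0.0]]]
```

Smooth entry. Press to the floor gently.

```bash
python3 -m inch '[[5,[1,0,0],[0,0,0]],[5,[1,0,0],[0,0,0]],[5,[1,0,0],[0,0,0]]]'; python3 -m inch '[[5,[1,0,0],[0,0,0]],[5,[1,0,0],[0,0,0]]]'
```

```text
time: 10.55
position: [0.4507, -0.2083, 0.0558]
tool_rot: [0.708, -0.005, -0.707, -0.004]
ft_force: [-1.7, 2.1, 10.3]
grip_width: 0.0099
time: 10.8
position: [0.4507, -0.2082, 0.0559]
tool_rot: [0.708, -0.005, -0.706, -0.003]
ft_force: [-1.4, 0.7, 6.8]
grip_width: 0.01
```

```bash
python3 -m inch '[[22,[0,0,0],[0,0,0]],[22,[0,0,0],[0,0,0]],[22,[-10,0,0],[0,0,0]],[22,[-30,0,0],[0,0,0]],[22,[-40,0,0],[0,0,0]],[22,[-20,0,0],[0,0,0]]]'; python3 plan.py 450.4 -208 155 -0.012
python3 - <<'E'
from h import *
im=snap("side","side4.png")
a=cv2.imread("pics/side4.png")[225:300,295:355]
cv2.imwrite("pics/g.png",cv2.resize(a,(480,600),interpolation=2))
E
```

```text
time: 11.55
position: [0.4502, -0.2082, 0.1591]
tool_rot: [0.707, -0.005, -0.707, -0.004]
ft_force: [0.1, 0.3, -0.1]
grip_width: 0.0218
q [-0.658  0.45   1.818 -0.001  0.872  0.925] t 11.55 TCP [ 450.242 -208.155  159.069] xaxis [ 0.001 -0.001 -1.   ] yhead -1.583 dshift tool mm [ 4.069 -0.163 -0.152] rotdeg [-89.988   0.016  -0.115] N 9
[[[0.5, -0.0, -0.0], [-10.0, 0.0, -0.0]], [[0.5, -0.0, -0.0], [-10.0, 0.0, -0.0]], [[0.5, -0.0, -0.0], [-10.0, 0.0, -0.0]], [[0.5, -0.0, -0.0], [-10.0, 0.0, -0.0]], [[0.5, -0.0, -0.0], [-10.0, 0.0, -0.0]], [[0.5, 0.0, -0.0], [-10.0, 0.0, -0.0]], [[0.5, 0.0, -0.0], [-10.0, 0.0, -0.0]], [[0.5, 0.0, -0.0], [-10.0, 0.0, -0.0]], [[0.5, 0.0, -0.0], [-10.0, 0.0, -0.0]]]
q [-0.658  0.45   1.818 -0.001  0.872  0.925] t 11.55 TCP [ 450.242 -208.155  159.069] xaxis [ 0.001 -0.001 -1.   ] yhead -1.583 dshift tool mm [ 4.069 -0.163 -0.152] rotdeg [90.012 -0.115 -0.016] N 10
[[[0.4, -0.0, -0.0], [9.0, -0.0, -0.0]], [[0.4, -0.0, -0.0], [9.0, -0.0, -0.0]], [[0.4, -0.0, -0.0], [9.0, -0.0, -0.0]], [[0.4, -0.0, -0.0], [9.0, -0.0, -0.0]], [[0.4, -0.0, -0.0], [9.0, -0.0, -0.0]], [[0.4, -0.0, 0.0], [9.0, -0.0, -0.0]], [[0.4, -0.0, 0.0], [9.0, -0.0, -0.0]], [[0.4, -0.0, 0.0], [9.0, -0.0, -0.0]], [[0.4, -0.0, 0.0], [9.0, -0.0, -0.0]], [[0.4, -0.0, 0.0], [9.0, -0.0, -0.0]]]
```

View pics/g.png

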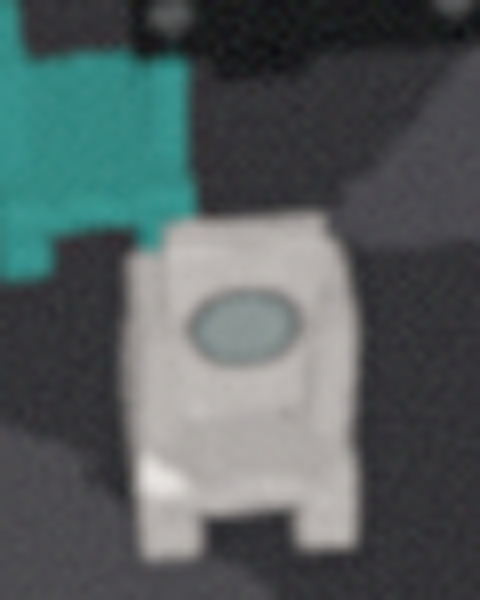

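```bash
python3 -m inch '[[72,[0,0,0],[-10,0,0]],[72,[0,0,0],[-10,0,0]],[72,[0,0,0],[-10,0,0]],[72,[0,0,0],[-10,0,0]],[72,[0,0,0],[-10,0,0]],[72,[0,0,0],[-10,0,0]],[72,[0,0,0],[-10,0,0]],[72,[0,0,0],[-10,0,0]],[72,[0,0,0],[-10,0,0]],[72,[0,0,0],[0,0,0]]]' 30; python3 plan.py 450.5 -208 130 -0.012
python3 - <<'E'
from fit import *
im=cv2.imread("pics/top0.png")[:,:,::-1].copy();im[:,:,0]=im[:,:,1]
r=(373,230,403,262);x=ray("top",(387,246),.02);print(x)
print(fit([("top",mask(im,r,125),r)],CAR,np.array([x[0],x[1],-.5])))
E
```

```text
time: 12.85
position: [0.4499, -0.208, 0.1605]
tool_rot: [0.49, 0.508, -0.49, 0.512]
ft_force: [0.2, 0.7, 0.1]
grip_width: 0.0721
q [-0.658  0.446  1.82  -0.001  0.87  -0.697] t 12.85 TCP [ 449.94  -207.987  160.54 ] xaxis [ 0.004 -0.004 -1.   ] yhead 0.039 dshift tool mm [30.542  0.441 -0.088] rotdeg [ 2.904  0.224 -0.228] N 1
[[[30.5, 0.4, -0.1], [2.9, 0.2, -0.2]]]
[ 0.33209935 -0.17715342  0.02      ]
(array([ 0.3393, -0.1842, -0.5714]), np.float64(33.5))
```

```bash
python3 -m inch '[[72,[30,0.5,0],[2.9,0.2,-0.2]],[72,[25,0,0],[0,0,0]],[72,[0,0,0],[0,0,0]]]'; python3 plan.py 450.5 -208 65 -0.012
```

```text
time: 13.22
position: [0.4512, -0.2086, 0.1047]
tool_rot: [0.506, 0.493, -0.506, 0.495]
ft_force: [0.1, 0.7, -0.1]
grip_width: 0.0719
q [-0.658  0.545  1.859  0.     0.734 -0.635] t 13.225 TCP [ 451.23  -208.572  104.73 ] xaxis [ 0.002 -0.002 -1.   ] yhead -0.023 dshift tool mm [39.728 -0.832 -0.618] rotdeg [-0.625  0.091 -0.129] N 1
[[[39.7, -0.8, -0.6], [-0.6, 0.1, -0.1]]]
```

```bash
python3 -m inch '[[72,[25,-0.8,-0.6],[-0.6,0,-0.1]],[72,[25,0,0],[0,0,0]],[72,[22,0,0],[0,0,0]],[72,[0,0,0],[0,0,0]]]'; python3 plan.py 450.5 -208 30 -0.012
```

```text
time: 13.72
position: [0.4535, -0.2102, 0.0345]
tool_rot: [0.505, 0.492, -0.505, 0.498]
ft_force: [0.4, 0.2, -0.3]
grip_width: 0.0718
q [-0.657  0.68   1.892 -0.002  0.561 -0.637] t 13.725 TCP [ 453.514 -210.231   34.494] xaxis [ 0.006 -0.006 -1.   ] yhead -0.019 dshift tool mm [ 4.461 -3.085 -2.199] rotdeg [-0.409  0.342 -0.368] N 1
[[[4.5, -3.1, -2.2], [-0.4, 0.3, -0.4]]]
```

```bash
python3 -m inch '[[72,[4,-3,-2],[-0.4,0.3,-0.4]],[72,[0,0,0],[0,0,0]]]'; python3 plan.py 450.5 -208 30 -0.012
```

```text
time: 13.98
position: [0.4516, -0.2089, 0.0323]
tool_rot: [-0.503, -0.496, 0.503, -0.498]
ft_force: [-1.0, -0.5, -0.4]
grip_width: 0.0718
q [-0.658  0.684  1.894 -0.002  0.56  -0.644] t 13.975 TCP [ 451.603 -208.896   32.257] xaxis [ 0.002 -0.003 -1.   ] yhead -0.013 dshift tool mm [ 2.253 -1.119 -0.888] rotdeg [-0.038  0.143 -0.103] N 1
[[[2.3, -1.1, -0.9], [-0.0, 0.1, -0.1]]]
```

```bash
python3 -m inch '[[60,[2.5,-1,-1],[0,0.1,-0.1]],[50,[0,0,0],[0,0,0]],[50,[0,0,0],[0,0,0]],[50,[0,0,0],[0,0,0]]]' 5; python3 plan.py 450.5 -208 30 -0.012
```

```text
time: 14.48
position: [0.4511, -0.2083, 0.031]
tool_rot: [-0.503, -0.496, 0.503, -0.498]
ft_force: [0.9, -0.4, -1.4]
grip_width: 0.0537
q [-0.657  0.686  1.897 -0.001  0.556 -0.644] t 14.475 TCP [ 451.101 -208.259   30.985] xaxis [ 0.002 -0.002 -1.   ] yhead -0.013 dshift tool mm [ 0.983 -0.606 -0.253] rotdeg [-0.05   0.124 -0.104] N 1
[[[1.0, -0.6, -0.3], [-0.0, 0.1, -0.1]]]
```

```bash
python3 -m inch '[[45,[0,0,0],[0,0,0]],[45,[0,0,0],[0,0,0]],[45,[-10,0,0],[0,0,0]],[45,[-20,0,0],[0,0,0]],[45,[-30,0,0],[0,0,0]],[45,[-30,0,0],[0,0,0]],[45,[-30,0,0],[0,0,0]],[45,[-10,0,0],[0,0,0]],[45,[0,0,0],[0,0,0]]]' 35
python3 - <<'E'
from fit import *
a=cv2.imread("pics/top0.png")[:,:,::-1];b=cv2.imread("pics/side0.png")[:,:,::-1]
for u in(290,297,299,310,330,345):print(u,a[122:162:1,u,0])
print("side")
for v in(177,180,183,186,190,195,200):print(v,b[v,362:412,0])
E
```

```text
time: 15.6
position: [0.4488, -0.2062, 0.165]
tool_rot: [-0.503, -0.498, 0.504, -0.496]
ft_force: [1.1, -0.1, -3.7]
grip_width: 0.0535
290 [ 66  67  65  65  65  55 136 176 169 167 166 166 163 172 251 255 254 253
 253 253 255 246 155 161 161 164 164 166 164 165 165 166 169 159 114  63
  65  66  66  65]
297 [ 66  66  67  65  65  62 106 125  84  43 190 239 235 234 232 232 233 233
 234 235 235 236 237 232 178 120 117 143 166 165 165 166 168 174 135  71
  63  68  67  67]
299 [ 66  67  66  67  66  65  71  78  53  14 216 254 247 241 230 228 227 221
 205 204 211 217 215 223 184 106 109 142 167 166 168 166 167 172 139  77
  64  65  64  68]
310 [ 66  67  66  68  65  67  63  92 143 166 163 164 163 161 158 235 255 255
 254 253 253 254 255 240 156 162 165 164 163 166 166 166 165 168 173 140
  79  62  64  67]
330 [ 67  66  67  66  66  66  66  67  60 131 167 161 162 161 161 161 151 247
 255 254 253 253 253 255 246 165 157 163 168 166 166 165 169 170 168 166
 174 132  61  66]
345 [ 66  66  68  67  64  67  66  66  64  60 140 178 164 162 166 168 164 158
 250 255 254 254 254 254 255 255 221 157 162 167
[... 803 characters left out ...]
39 129 133 139 149
 145 111  84  72  75  76  74  76  74  74  75  75  76  73]
190 [ 75  75  77  73  81 112 140 152 149 150 149 151 147 142 133 135 136 138
 146 159 186 219 226 225 225 227 230 231 227 203 161 135 137 142 141 145
 150 140 116  86  73  73  77  75  75  77  74  73  77  74]
195 [ 74  77  76  75  74  80 110 140 150 149 148 148 147 148 150 147 150 148
 149 148 153 183 218 227 225 224 225 229 231 232 224 187 140 116 106  94
  92  93  94  95  80  70  71  72  72  75  77  75  73  76]
200 [ 76  72  76  76  72  74  82 108 141 151 150 149 150 145 148 147 149 149
 148 146 147 152 174 206 222 225 223 214 186 125  61  39  39  41  40  41
  42  45  41  42  47  50  54  60  73  80  80  81  81  79]
```

```bash
cat > m3.py <<'E'
from fit import *
a=cv2.imread("pics/top0.png")[:,:,::-1];b=cv2.imread("pics/side0.png")[:,:,::-1]
ST=[box(-12,12,-90,-0,36,36),box(-12,12,0,60,36,36),box(-22,22,0,14,50,50)]
rt=(288,125,338,156);rs=(370,172,402,197)
for tt,ts in((205,180),(215,185),(190,176)):
    mt=mask(a,rt,tt);ms=mask(b,rs,ts)
    print(tt,fit([("top",mt,rt)],ST,np.array([.652,.085,-.073])),fit([("side",ms,rs)],ST,np.array([.65,.085,-.073])))
p,_=fit([("top",mt,rt)],ST,np.array([.652,.085,-.073]));q,_=fit([("side",ms,rs)],ST,np.array([.652,.085,-.073]))
A=np.dstack([mt*0,render("top",ST,p,rt)*255,mt*255]);B=np.dstack([ms*0,render("side",ST,q,rs)*255,ms*255])
o=np.zeros((300,800,3),np.uint8);A=cv2.resize(A,None,fx=2,fy=2,interpolation=0);B=cv2.resize(B,None,fx=2.5,fy=2.5,interpolation=0);o[:A.shape[0],:A.shape[1]]=A;o[:B.shape[0],420:420+B.shape[1]]=B
cv2.imwrite("pics/st.png",o)
E
python3 m3.py; python3 plan.py 648 54 165 -0.074
```

```text
205 (array([ 0.6496,  0.0851, -0.0734]), np.float64(88.8)) (array([ 0.649 ,  0.0836, -0.0749]), np.float64(45.9))
215 (array([ 0.6495,  0.0851, -0.0723]), np.float64(86.7)) (array([ 0.6489,  0.0841, -0.0742]), np.float64(49.5))
190 (array([ 0.6497,  0.0851, -0.0727]), np.float64(99.5)) (array([ 0.6487,  0.0826, -0.0806]), np.float64(45.0))
q [-0.657  0.44   1.814 -0.001  0.891 -0.644] t 15.6 TCP [ 448.753 -206.222  164.97 ] xaxis [-0.003  0.001 -1.   ] yhead -0.013 dshift tool mm [  -0.185  195.85  -262.787] rotdeg [ 3.496 -0.077  0.157] N 6
[[[-0.0, 32.6, -43.8], [0.6, -0.0, 0.0]], [[-0.0, 32.2, -44.1], [0.6, -0.0, 0.0]], [[-0.0, 31.7, -44.5], [0.6, -0.0, 0.0]], [[-0.0, 31.3, -44.8], [0.6, -0.0, 0.0]], [[-0.0, 30.8, -45.1], [0.6, -0.0, 0.0]], [[-0.0, 30.4, -45.4], [0.6, -0.0, 0.0]]]
```

View pics/st.png

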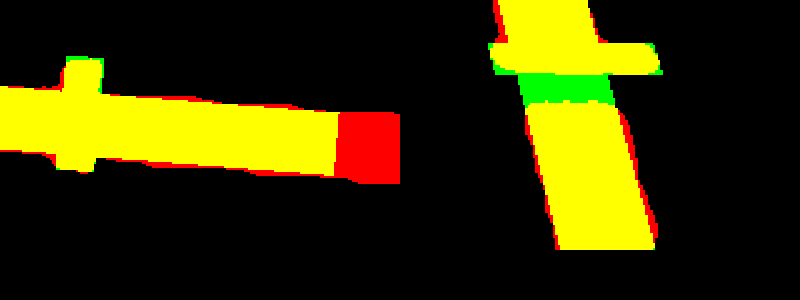

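```bash
python3 -m inch '[[45,[0,32,-43],[0.6,0,0]],[45,[0,32,-43],[0.6,0,0]],[45,[0,32,-44],[0.6,0,0]],[45,[0,31,-44],[0.6,0,0]],[45,[0,31,-44],[0.6,0,0]],[45,[0,30,-44],[0.6,0,0]],[45,[0,0,0],[0,0,0]],[45,[0,0,0],[0,0,0]]]'; python3 plan.py 646.6 48.6 130 -0.0735
```

```text
time: 16.6
position: [0.6464, 0.0552, 0.149]
tool_rot: [-0.515, -0.486, 0.525, -0.472]
ft_force: [-0.2, -0.5, -3.6]
grip_width: 0.0539
q [-0.088  0.653  1.415  0.003  1.1   -0.007] t 16.6 TCP [646.431  55.189 148.992] xaxis [-0.025  0.005 -1.   ] yhead -0.082 dshift tool mm [18.948  1.198  6.609] rotdeg [-0.494 -0.174  1.478] N 1
[[[18.9, 1.2, 6.6], [-0.5, -0.2, 1.5]]]
```

```bash
python3 -m inch '[[45,[10,1,6.5],[-0.5,-0.2,1.4]],[45,[8,0,0],[0,0,0]],[45,[0,0,0],[0,0,0]]]'; python3 plan.py 646.6 48.6 90 -0.0735
```

```text
time: 16.98
position: [0.6432, 0.0461, 0.1279]
tool_rot: [-0.517, -0.482, 0.521, -0.479]
ft_force: [0.4, 0.5, -2.7]
grip_width: 0.0537
q [-0.101  0.668  1.455 -0.001  1.026 -0.024] t 16.975 TCP [643.232  46.069 127.86 ] xaxis [-0.008  0.    -1.   ] yhead -0.077 dshift tool mm [37.833  3.46  -2.803] rotdeg [-0.193  0.03   0.448] N 1
[[[37.8, 3.5, -2.8], [-0.2, 0.0, 0.4]]]
```

```bash
python3 -m inch '[[45,[20,3.5,-2.5],[-0.2,0,0.4]],[45,[18,0,0],[0,0,0]],[45,[0,0,0],[0,0,0]]]'; python3 plan.py 646.6 48.6 88 -0.0735
python3 - <<'E'
from h import *
snap("side","side5.png");snap("top","top5.png")
o=get_obs();print(o["position"],o["time"])
a=cv2.imread("pics/side5.png")[130:235,345:425];b=cv2.imread("pics/top5.png")[105:175,270:360]
o=np.zeros((600,800,3),np.uint8);o[:,:457]=cv2.resize(a,(457,600),interpolation=2);o[:266,458:]=cv2.resize(b,(342,266),interpolation=2)
cv2.imwrite("pics/k.png",o)
E
```

```text
time: 17.35
position: [0.6471, 0.0469, 0.0894]
tool_rot: [-0.518, -0.481, 0.519, -0.481]
ft_force: [-0.7, -0.1, -3.1]
grip_width: 0.0535
q [-0.099  0.72   1.474 -0.001  0.948 -0.023] t 17.35 TCP [647.128  46.904  89.403] xaxis [-0. -0. -1.] yhead -0.076 dshift tool mm [ 1.402 -0.654 -1.652] rotdeg [-0.129  0.026  0.009] N 1
[[[1.4, -0.7, -1.7], [-0.1, 0.0, 0.0]]]
[0.648548   0.04691235 0.09101706] 17.45
```

View pics/k.png

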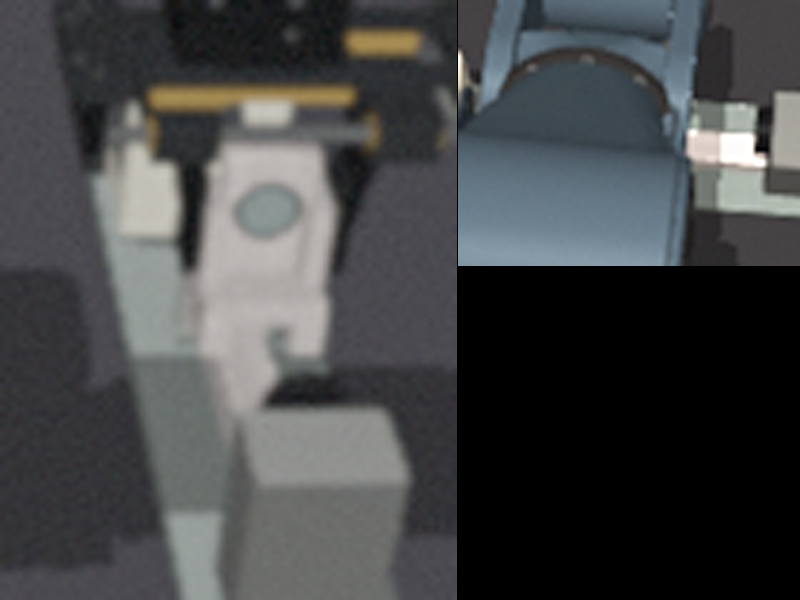

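```bash
python3 -m inch '[[45,[4,-2,-1.5],[-0.1,0,0]],[45,[4,0,0],[0,0,0]],[45,[0,0,0],[0,0,0]]]'; python3 plan.py 646.5 48.6 70 -0.0735
```

```text
time: 17.82
position: [0.6477, 0.0487, 0.0843]
tool_rot: [0.52, 0.479, -0.517, 0.483]
ft_force: [-0.7, -0.3, -3.0]
grip_width: 0.0536
q [-0.097  0.726  1.48  -0.     0.929 -0.023] t 17.825 TCP [647.704  48.655  84.316] xaxis [ 0.007 -0.001 -1.   ] yhead -0.074 dshift tool mm [14.307 -1.292  0.136] rotdeg [-0.006  0.03  -0.382] N 1
[[[14.3, -1.3, 0.1], [-0.0, 0.0, -0.4]]]
```

```bash
python3 -m inch '[[45,[5,-1.3,0],[0,0,-0.4]],[45,[3,0,0],[0,0,0]],[45,[0,0,0],[0,0,0]],[45,[0,0,0],[0,0,0]]]'; python3 plan.py 646.5 48.6 70 -0.0735
```

```text
time: 18.32
position: [0.6466, 0.0488, 0.0759]
tool_rot: [-0.518, -0.481, 0.518, -0.481]
ft_force: [0.2, 0.2, -3.2]
grip_width: 0.0536
q [-0.096  0.739  1.481 -0.001  0.922 -0.023] t 18.325 TCP [646.583  48.772  75.901] xaxis [-0.    -0.001 -1.   ] yhead -0.073 dshift tool mm [ 5.901 -0.068  0.174] rotdeg [0.    0.034 0.02 ] N 1
[[[5.9, -0.1, 0.2], [0.0, 0.0, 0.0]]]
```

```bash
python3 -m inch '[[45,[4,0,0],[0,0,0]],[45,[4,0,0],[0,0,0]],[45,[3,0,0],[0,0,0]],[45,[0,0,0],[0,0,0]]]'; python3 plan.py 646.5 48.6 55 -0.0735
```

```text
time: 18.82
position: [0.6466, 0.0488, 0.0641]
tool_rot: [-0.518, -0.481, 0.518, -0.481]
ft_force: [0.3, 0.0, -3.6]
grip_width: 0.0538
q [-0.097  0.755  1.486 -0.001  0.901 -0.022] t 18.825 TCP [646.578  48.75   64.114] xaxis [-0.    -0.001 -1.   ] yhead -0.074 dshift tool mm [ 9.115 -0.064  0.15 ] rotdeg [-0.003  0.033  0.021] N 1
[[[9.1, -0.1, 0.2], [-0.0, 0.0, 0.0]]]
```

```bash
python3 -m inch '[[45,[5,0,0],[0,0,0]],[45,[5,0,0],[0,0,0]],[45,[1.5,0,0],[0,0,0]],[45,[1,0,0],[0,0,0]]]'; python3 -m inch '[[45,[1,0,0],[0,0,0]],[45,[0.5,0,0],[0,0,0]]]'
```

```text
time: 19.32
position: [0.6467, 0.0488, 0.051]
tool_rot: [-0.518, -0.481, 0.518, -0.481]
ft_force: [-2.0, 1.0, 4.7]
grip_width: 0.0539
time: 19.58
position: [0.6467, 0.0488, 0.0511]
tool_rot: [-0.518, -0.481, 0.518, -0.482]
ft_force: [-1.3, 0.3, -0.2]
grip_width: 0.0535
```

```bash
python3 -m inch '[[45,[0,0,-2],[0,0,0]],[45,[0,0,-1.5],[0,0,0]],[45,[0,0,0],[0,0,0]]]';python3 -m inch '[[45,[0,0,-1.5],[0,0,0]],[45,[0,0,0],[0,0,0]]]';python3 -m inch '[[45,[0,0,-1],[0,0,0]],[45,[0,0,-0.5],[0,0,0]]]'
```

```text
time: 19.95
position: [0.6476, 0.052, 0.051]
tool_rot: [0.518, 0.481, -0.518, 0.482]
ft_force: [-1.0, 0.6, 0.2]
grip_width: 0.0536
time: 20.2
position: [0.648, 0.0535, 0.051]
tool_rot: [0.518, 0.48, -0.518, 0.482]
ft_force: [0.4, 0.3, 0.0]
grip_width: 0.0537
time: 20.45
position: [0.6483, 0.0548, 0.0511]
tool_rot: [0.518, 0.48, -0.518, 0.482]
ft_force: [0.6, -1.4, -1.4]
grip_width: 0.054
```

```bash
python3 -m inch '[[45,[0,-0.5,-1],[0,0,0]],[45,[0,-0.3,-1],[0,0,0]]]';python3 -m inch '[[45,[0,-0.3,-1],[0,0,0]],[45,[0,0,-1],[0,0,0]]]'; python3 plan.py 647 54.6 55 -0.0735
```

```text
time: 20.7
position: [0.6483, 0.0553, 0.0511]
tool_rot: [-0.518, -0.479, 0.518, -0.484]
ft_force: [-0.1, -5.8, -0.6]
grip_width: 0.0538
time: 20.95
position: [0.6482, 0.0553, 0.0512]
tool_rot: [-0.517, -0.479, 0.519, -0.484]
ft_force: [-1.2, -3.8, -0.2]
grip_width: 0.0538
q [-0.083  0.775  1.488 -0.009  0.875 -0.004] t 20.95 TCP [648.238  55.333  51.191] xaxis [ 0.004 -0.007 -1.   ] yhead -0.073 dshift tool mm [-3.808 -1.166  0.849] rotdeg [ 0.038  0.412 -0.232] N 1
[[[-3.8, -1.2, 0.8], [0.0, 0.4, -0.2]]]
```

```bash
python3 -m inch '[[60,[0,0,0],[0,0,0]],[68,[0,0,0],[0,0,0]],[70,[0,0,0],[0,0,0]],[70,[0,0,0],[0,0.4,-0.2]],[70,[-10,0,0],[0,0,0]],[70,[-30,0,0],[0,0,0]],[70,[-40,0,0],[0,0,0]],[70,[-40,0,0],[0,0,0]],[70,[0,0,0],[0,0,0]]]'; python3 plan.py 480 250 220 0.2
```

```text
time: 22.08
position: [0.649, 0.0574, 0.1774]
tool_rot: [0.52, 0.482, -0.516, 0.481]
ft_force: [-0.2, 0.0, 0.5]
grip_width: 0.0702
q [-0.085  0.612  1.408  0.005  1.119 -0.014] t 22.075 TCP [648.969  57.38  177.383] xaxis [ 0.003  0.004 -1.   ] yhead -0.074 dshift tool mm [ -42.303 -182.566 -179.86 ] rotdeg [-15.677  -0.232  -0.186] N 5
[[[-8.5, -36.5, -36.0], [-3.1, -0.0, -0.0]], [[-8.5, -34.5, -37.9], [-3.1, -0.0, -0.0]], [[-8.5, -32.4, -39.7], [-3.1, -0.0, -0.0]], [[-8.5, -30.2, -41.4], [-3.1, -0.0, -0.0]], [[-8.5, -27.9, -43.0], [-3.1, -0.0, -0.0]]]
```

Move aside to clear the camera views, then check.

```bash
python3 -m inch '[[70,[-25,0,0],[0,0,0]],[70,[-10,-36,-36],[-3,0,0]],[70,[-10,-34,-38],[-3,0,0]],[70,[0,-32,-40],[-3,0,0]],[70,[0,-30,-41],[-3,0,0]],[70,[0,-28,-43],[-3,0,0]],[70,[0,0,0],[0,0,0]]]'
python3 - <<'E'
from fit import *
s=snap("side","side9.png");t=snap("top","top9.png")
M=CAR+[box(-20,20,-5,5,26,88)]
rs=(366,147,410,200);rt=(293,118,326,160)
print("car+filter side", fit([("side",mask(s,rs,180),rs)],M,np.array([.647,.0546,-.0735]),.02))
print("expected side", .649-.0022,.0836-.0299,"stop in top", .6496-.0022,.0851-.0299)
a=cv2.imread("pics/side9.png")[130:235,345:425];b=cv2.imread("pics/top9.png")[105:175,270:360]
o=np.zeros((600,800,3),np.uint8);o[:,:457]=cv2.resize(a,(457,600),interpolation=2);o[:266,458:]=cv2.resize(b,(342,266),interpolation=2)
cv2.imwrite("pics/l.png",o)
E
```

```text
time: 22.95
position: [0.4735, 0.2543, 0.2201]
tool_rot: [0.449, 0.548, -0.449, 0.543]
ft_force: [1.1, -0.6, -0.4]
grip_width: 0.07
car+filter side (array([ 0.6518,  0.0743, -0.2203]), np.float64(756.5))
expected side 0.6468 0.0537 stop in top 0.6474 0.0552
```

View pics/l.png

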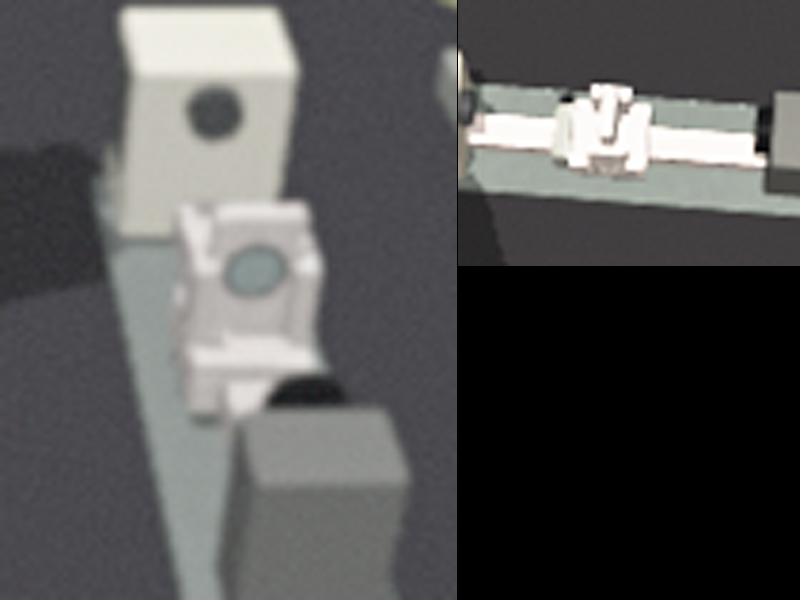

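Run:
```python
from fit import *
t=cv2.imread("pics/top9.png")[:,:,::-1];r=(302,120,332,158)
m=mask(t,r,205)
M=CAR+[box(-20,20,-5,5,26,88),box(-12,12,-90,60,16,16)]
print(fit([("top",m,r)],M,np.array([.647,.0546,-.0735]),.02))
# 1-D: gap brightness between stop and carriage along rows through the wide part
for v in(133,137,140,143):print(t[v,292:325,0])
print(get_obs()["joint_velocities"])
```

```text
(array([ 0.6484,  0.0564, -0.0888]), np.float64(111.6))
[165 162 161 169 217 239 239 248 244 250 254 254 255 234 149 229 255 255
 255 213 136 154 152 234 255 255 255 255 243 156 163 165 163]
[255 255 255 253 238 232 236 220 245 254 253 253 253 253 253 254 254 255
 242 156 234 254 254 253 253 253 254 253 191 122 154 154 156]
[253 253 249 236 234 233 238 207 241 255 253 253 253 254 252 248 248 252
 210 168 252 255 254 254 254 254 254 244 246 255 254 254 255]
[246 250 241 228 233 235 242 237 249 254 254 254 254 254 255 254 239 232
 231 252 255 254 254 254 254 254 255 241 238 253 253 252 252]
[-0.03154507  0.00795719 -0.02698039 -0.00317583 -0.00222506  0.00135036]
```

```bash
python3 -m inch '[[70,[0,0,0],[0,0,0]],[70,[0,0,0],[0,0,0]]]'; python3 -c "
from rig import robot;print(robot.hand_in())"
```

```text
time: 23.3
position: [0.4785, 0.2509, 0.22]
tool_rot: [0.452, 0.546, -0.451, 0.543]
ft_force: [-0.9, 0.2, 0.6]
grip_width: 0.07
the job is handed in; nothing more can be done
None
```

I finished the job and handed it in at about 23 s of the 58 s allowed; the hand-in gives no verdict, so I don't know the result.

- **Filter into carriage:** I took the wide square-cornered filter from the rack's middle place. I lowered it into the plain metal carriage's slot on the bench until it touched the floor (about 10 N) at the expected height. A picture then showed the large round window and the filter seated.
- **Carriage onto rail:** I gripped the uprights, lifted both together, and lowered them astride the rail with no sideways force. The carriage came to rest at the expected height. I slid it to the stop block, felt contact at about 6 N, released it and drew the arm well clear.

**Last checks:** The final pictures show the carriage flat on the rail and against the stop, with the filter still home.
- The top-view fit put the carriage at (0.648, 0.056), against about (0.647, 0.055) expected. It read about 0.015 rad more turn than the rail; both are within tolerance.
- The side-view fit failed because the carriage merged with the white lamp housing, so I relied on the picture for that view.
- I did not re-measure the bystanders; no force reading on the way suggested the arm had touched any of them.

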